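# Compare the hubs in three closed cases and seat the widest on the dividing table

## Robot

A 6-joint arm with a two-finger parallel gripper is mounted at the origin on the work surface. World frame = base frame: x ahead of the robot, y to its left, z up, the work surface at z = 0. Lengths are in m, angles in rad, forces in N, time in s.
With the tool pointing down it reaches from about 0.3 to 0.775 m from the base axis. Payload 14.6 kg.
Tool frame: the origin (TCP) lies at the very end of the fingers, on their centre line; the grasp point (between the pads) lies behind it (grip_depth is the z of the grasp point in the tool frame, in m); z points along the fingers, y is the direction in which the jaws open and shut (so a half turn about z gives the same grasp; the last joint's range is limited). The gripper opens to 85 mm and grips with 20 to 120 N. Pads are 22 mm wide; open, the fingers measure 114 mm over their backs; the gripper's body (76 mm by 85 mm) begins 54 mm behind the grasp point. The pads swing forward as they close: fully open they stand 13 mm farther back than shut.
Start: joints at [-1.286, 0.3, 1.521, -0, 1.321, -0.067], TCP at [0.19, -0.516, 0.231] pointing down, gripper open.
Joint ranges: [-3.03, 3.03], [-0.79, 2.21], [0.23, 2.52], [-1.04, 4.18], [0, 3.07], [-2.55, 2.55]. Speed limits (rad/s): [2.22, 2.22, 2.57, 3.14, 3.14, 3.14].

## Interface

Orientations are given as a unit quaternion [x, y, z, w].
In Python, from plant import * gives the robot as it stands.
- The arm moves only by the tool send_rows, never from a script. Its argument "targets" is a list of rows, each an object of numbers: "x", "y", "z": the shift along the tool's x, y, z in m; "ax", "ay", "az": the turn, a rotation vector about the tool's x, y, z in degrees. In form: [{"x": .., "y": .., "z": .., "ax": .., "ay": .., "az": ..}, ...]. A call has 1 to 8 rows; each row shifts and turns the commanded pose from where the row before left it, along the tool's axes as they then stand; what a row does not reach is not made up. A row lasts 1/12 s, in which the tool goes at most 41.7 mm and 7.16 degrees, less where a joint would pass 70% of its speed; a pose out of reach is approached as far as the arm can. A call with a gripper value outside its range is refused whole. "grip" is the opening, from 0 (shut) to 1 (fully open), set as the call begins (left out, the last holds). The fingers move at their own pace and stop on an object; the grip force is fixed at half the most. Time passes only in rows, so rows that do not move let the fingers close. It gives the time, the measured TCP pose, the force and the opening at its end, in the units of the state.
- sense(): the state, without advancing time (a new reading comes with each control period).
- capture(name): name is "scene" or "top"; returns (picture, depth): 400x640x3 uint8, red, green, blue; 400x640 float32, m along the optical axis (not along the pixel's ray), 0 where there is no reading.
- camera_params(name): a dict with "mtx" (3x3 intrinsics, pixels), "T" (4x4, takes a point from camera to world coordinates). Camera axes: x right, y down, z forward; pixel columns grow to the right and rows downward; lengths in m; the calibration is good to about 2 mm. A picture is of the moment at which its call begins. camera_params takes no time and is no camera call.
- job_done(): hands the job in, once; it reports no verdict.
The state is a dict: "t": time; "joint_pos": joint angles; "qvel": joint speeds; "joint_torque": joint torques, N m; "ee_pos": TCP position; "tool_rot": TCP orientation; "ft_force": force on the tool from outside, world axes, zero at the start; "ft_torque": the same for the moment, N m; "gripper_width": finger opening in m.
Only numpy, scipy, OpenCV 4.12 (cv2) and the standard library are available. Lean on these libraries where they do the work, as an engineer would, in place of code of your own. Each camera call takes 0.05 s, during which the arm holds its last target.

## Task

Lift the lids of all three hub cases right back so that they stay open, and compare the flanged hubs inside before you take one out. Then take the hub with the widest flange and set it, flange face down, over the centring spigot of the dividing table, fully home on the faceplate; set it down without dropping it. Leave the other two hubs in their cases, all three lids open, and do not disturb the chisel, the parallel bar, the brush and the oil bottle around them.

Things in the scene. Friction and masses are not known exactly. Their poses are not given: they have to be found in the camera images.
- case1_hinge (a point): middle of the hinge line of the first case, 60 mm above the bench. Its x axis points away from the case's front (front = towards -x, where the lip is), y along the hinge, z up. The case (fixed, does not move): open grey box 120 mm in x, 140 mm in y, 60 mm high to the rim, walls 5 mm, inside floor at 6 mm; its middle is 60 mm from this point along -x
- lid1_lip (a point): front lower edge, in the middle, of the lip of the first case's lid; turns with the lid, same axes as the case when closed. Lid: shallow grey cap, 18 mm high above the rim, reaching 120 mm forward from the hinge; the lip is a flat tab 50 mm wide and 8 mm thick that sticks out 32 mm past the front wall, its underside level with the rim, 60 mm above the bench, nothing below it
- lid1 (a joint): opening angle of the first case's lid: 0 shut, grows as the lip is lifted, end stop at 1.9 rad. Not latched, about 0.15 kg, nearly free hinge: it falls shut if let go before upright, and falls back against its stop and stays there once past upright (balance at about 1.4). Open against the stop it leans back from the case and its lip is 205 mm above the bench
- case2_hinge (a point): middle of the hinge line of the second case, 60 mm above the bench. Its x axis points away from the case's front (front = towards -x, where the lip is), y along the hinge, z up. The case (fixed, does not move): open grey box 120 mm in x, 140 mm in y, 60 mm high to the rim, walls 5 mm, inside floor at 6 mm; its middle is 60 mm from this point along -x
- lid2_lip (a point): front lower edge, in the middle, of the lip of the second case's lid; turns with the lid, same axes as the case when closed. Lid: shallow grey cap, 18 mm high above the rim, reaching 120 mm forward from the hinge; the lip is a flat tab 50 mm wide and 8 mm thick that sticks out 32 mm past the front wall, its underside level with the rim, 60 mm above the bench, nothing below it
- lid2 (a joint): opening angle of the second case's lid: 0 shut, grows as the lip is lifted, end stop at 1.9 rad. Not latched, about 0.15 kg, nearly free hinge: it falls shut if let go before upright, and falls back against its stop and stays there once past upright (balance at about 1.4). Open against the stop it leans back from the case and its lip is 205 mm above the bench
- case3_hinge (a point): middle of the hinge line of the third case, 60 mm above the bench. Its x axis points away from the case's front (front = towards -x, where the lip is), y along the hinge, z up. The case (fixed, does not move): open grey box 120 mm in x, 140 mm in y, 60 mm high to the rim, walls 5 mm, inside floor at 6 mm; its middle is 60 mm from this point along -x
- lid3_lip (a point): front lower edge, in the middle, of the lip of the third case's lid; turns with the lid, same axes as the case when closed. Lid: shallow grey cap, 18 mm high above the rim, reaching 120 mm forward from the hinge; the lip is a flat tab 50 mm wide and 8 mm thick that sticks out 32 mm past the front wall, its underside level with the rim, 60 mm above the bench, nothing below it
- lid3 (a joint): opening angle of the third case's lid: 0 shut, grows as the lip is lifted, end stop at 1.9 rad. Not latched, about 0.15 kg, nearly free hinge: it falls shut if let go before upright, and falls back against its stop and stays there once past upright (balance at about 1.4). Open against the stop it leans back from the case and its lip is 205 mm above the bench
- hub_small_center (a point): centre (half-way up, on the axis) of the loose smallest aluminium flanged hub: round flange 64 mm across and 10 mm thick at the bottom, plain boss 44 mm across above it, 56 mm tall in all, so this point is 28 mm above the flange face; 32 mm bore right through. z axis along the bore, from flange to boss. Starts in one of the closed cases, flange face down on the case floor (6 mm above the bench), within 4 mm of the case's middle
- hub_medium_center (a point): centre (half-way up, on the axis) of the loose middle aluminium flanged hub: round flange 78 mm across and 10 mm thick at the bottom, plain boss 44 mm across above it, 56 mm tall in all, so this point is 28 mm above the flange face; 32 mm bore right through. z axis along the bore, from flange to boss. Starts in one of the closed cases, flange face down on the case floor (6 mm above the bench), within 4 mm of the case's middle
- hub_large_center (a point): centre (half-way up, on the axis) of the loose largest aluminium flanged hub: round flange 92 mm across and 10 mm thick at the bottom, plain boss 44 mm across above it, 56 mm tall in all, so this point is 28 mm above the flange face; 32 mm bore right through. z axis along the bore, from flange to boss. Starts in one of the closed cases, flange face down on the case floor (6 mm above the bench), within 4 mm of the case's middle
- spigot_seat (a point): centre of the steel faceplate's top, at the foot of the centring spigot of the dividing table (fixed, round, green cast base 144 mm across with a lug at front and back and a small handwheel at the front; faceplate 140 mm across, its top 70 mm above the bench). The spigot stands up from here: 30 mm across, 12 mm tall, top 4 mm tapered to 24 mm. z up
- chisel: loose steel chisel, 125 mm long, 16 mm wide, 12 mm high, lying along its x axis; origin underneath. To be left alone
- parallel: loose steel parallel bar, 140 x 10 x 20 mm high, along its x axis; origin underneath its middle. To be left alone
- oil_bottle: loose white oil bottle, upright, 48 mm across, 130 mm tall; origin underneath. To be left alone
- brush: loose brush lying flat along its x axis; origin underneath. To be left alone
Not all that is in view belongs to the job. What is shaped like the part that bears case2_hinge but red or turquoise is not meant.

How it is judged:
On the way, in this order (a step that is already met when the one before it is completed fails the run):
1. all three lids are laid back open while all three hubs are still in their cases (value of joint each of lid1, lid2, lid3 above 1.45 rad and distance of each of hub_small_center, hub_medium_center, hub_large_center from where it was at the start of the episode below 0.03 m), for 0.2 s.
2. the hub with the widest flange is lifted clear of its case by the gripper (height (world z) of hub_large_center above 0.095 m and contact force between hub_large and the fingers above 0.5 N and horizontal distance between hub_large_center and spigot_seat above 0.05 m), for 0.1 s.
At the end, for the whole second after the job is handed in: The widest hub sits flange down over the spigot, released and at rest: axis within 2.5 mm of the spigot's, within 2.5 mm of fully down, upright within 0.04 rad. The other hubs are within 30 mm of their starts in their cases; all three lids stand past 1.45 rad (horizontal distance between hub_large_center and spigot_seat below 0.0025 m and z of hub_large_center in the frame of spigot_seat between 0.025 and 0.0305 m and angle between hub_large_center's own z axis and vertical below 0.04 rad and linear speed of hub_large below 0.02 m/s and value of joint each of lid1, lid2, lid3 above 1.45 rad and distance of each of hub_small_center, hub_medium_center from where it was at the start of the episode below 0.03 m); the robot touches nothing.
It fails at once if the widest hub is dropped or thrown (moves faster than 0.5 m/s, a fall of about 13 mm, with no finger on it) (contact force between hub_large and the fingers below 0.05 N and linear speed of hub_large above 0.5 m/s).
It fails at once if one of the other two hubs is lifted out or moved by more than 50 mm (distance of any of hub_small_center, hub_medium_center from where it was at the start of the episode above 0.05 m).
It fails at once if the chisel, parallel bar, brush or oil bottle is moved by more than 30 mm (distance of any of chisel, parallel, oil_bottle, brush from where it was at the start of the episode above 0.03 m).
It also fails if it takes over 72 s, if anything falls off the work surface, if the arm or the gripper's body presses on something with over 40 N, if the wrist force passes 120 N, or if a joint passes its speed limit or range.

## Working session

There is one attempt and no reset: what is moved stays moved. The work goes in short steps, Python scripts to look and compute and a tool call to move; the robot and the scene stay as the last step left them, time stands still between calls to the robot, and variables do not carry over. Pictures are saved under pics/ and viewed, and the job is handed in when it is done.

Besides the shell and the picture viewer there is one more tool, called after "Call:" as name(argument=value, ...), one argument or row to a line, values as JSON. send_rows: Moves the arm, as the interface text tells. Its arguments: {"type":"object","properties":{"targets":{"type":"array","items":{"type":"object","properties":{"x":{"type":"number"},"y":{"type":"number"},"z":{"type":"number"},"ax":{"type":"number"},"ay":{"type":"number"},"az":{"type":"number"}}}},"grip":{"type":"number"}},"required":["targets"]}

```bash
ls; mkdir -p pics; python3 - <<'E'
from plant import *
import cv2,numpy as np
print(sense())
for n in ("scene","top"):
    p,d=capture(n); cv2.imwrite(f"pics/{n}0.png",p[:,:,::-1]); np.savez(f"{n}0.npz",p=p,d=d)
    c=camera_params(n); print(n,np.array(c["mtx"]).round(1),np.array(c["T"]).round(3))
try: print("grip_depth",grip_depth)
except Exception as e: print(e)
E
```

```text
pics
{'t': 0.0, 'joint_pos': array([-1.28559208e+00,  3.00496051e-01,  1.52157754e+00,  3.57550887e-07,
        1.32069411e+00, -6.66133530e-02]), 'qvel': array([-5.61031416e-04, -9.65321120e-04,  6.14681560e-05, -4.83927503e-04,
        5.83056532e-04,  7.05727576e-04]), 'joint_torque': array([-1.23462978e-03, -5.43499982e+01, -3.61794233e+01, -1.10579990e-04,
        3.97432392e-03, -9.38436699e-06]), 'ee_pos': array([ 0.18945807, -0.51609347,  0.23070912]), 'tool_rot': array([ 9.84567741e-01,  1.75002911e-01, -6.39139174e-05, -5.84038533e-04]), 'ft_force': array([ 0.20895106, -0.63965915,  0.87179247]), 'ft_torque': array([-0.04475628, -0.02499933, -0.02866861]), 'gripper_width': 0.08573854686017882}
scene [[418.6   0.  326.6]
 [  0.  418.6 197.2]
 [  0.    0.    1. ]] [[ 0.637  0.546 -0.545  1.268]
 [ 0.771 -0.443  0.458 -0.439]
 [ 0.009 -0.711 -0.703  0.909]
 [ 0.     0.     0.     1.   ]]
top [[472.6   0.  319.4]
 [  0.  472.6 193.7]
 [  0.    0.    1. ]] [[-0.026 -0.989  0.146  0.433]
 [-0.999  0.029  0.021  0.084]
 [-0.025 -0.145 -0.989  1.307]
 [ 0.     0.     0.     1.   ]]
grip_depth -0.0187
```

View pics/scene0.png

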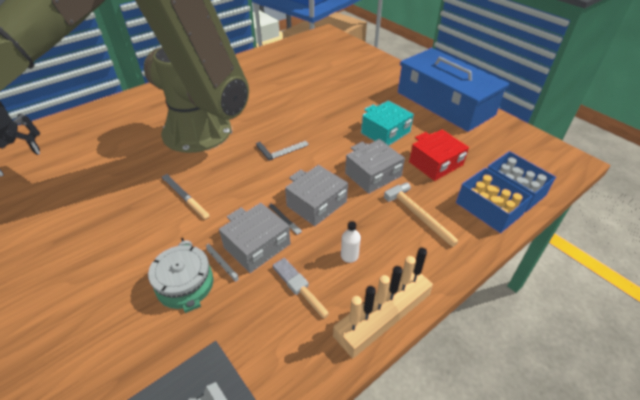

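View pics/top0.png

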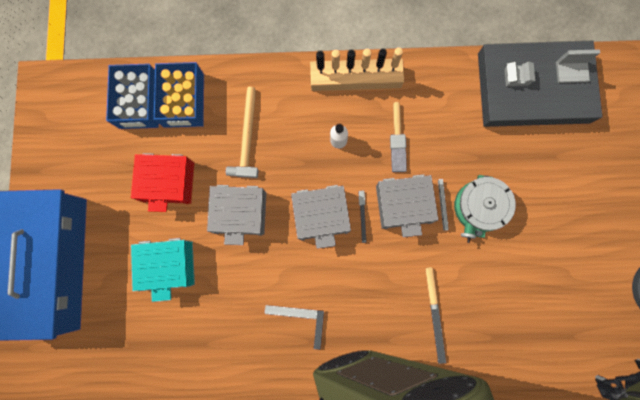

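```bash
cat > h.py <<'E'
import numpy as np,cv2
from plant import *
def cloud(n,d):
    c=camera_params(n);K=np.array(c["mtx"]);T=np.array(c["T"])
    v,u=np.mgrid[:400,:640]
    P=np.stack([(u-K[0,2])/K[0,0]*d,(v-K[1,2])/K[1,1]*d,d],-1)
    W=P@T[:3,:3].T+T[:3,3]; W[d<=0]=np.nan
    return W
def ray(n,uv,z):
    c=camera_params(n);K=np.array(c["mtx"]);T=np.array(c["T"])
    uv=np.atleast_2d(uv).astype(float)
    r=np.c_[(uv-K[[0,1],[2,2]])/K[[0,1],[0,1]],np.ones(len(uv))]@T[:3,:3].T
    s=(z-T[2,3])/r[:,2]
    return T[:3,3]+r*s[:,None]
def proj(n,X):
    c=camera_params(n);K=np.array(c["mtx"]);T=np.array(c["T"])
    p=(np.atleast_2d(X)-T[:3,3])@T[:3,:3]
    return (p[:,:2]/p[:,2:])*K[[0,1],[0,1]]+K[[0,1],[2,2]]
def save(n,name):
    p,d=capture(n); cv2.imwrite(f"pics/{name}.png",p[:,:,::-1]); np.savez(f"{name}.npz",p=p,d=d); return p,d
E
python3 - <<'E'
from h import *
z=np.load("top0.npz");p,d=z["p"],z["d"];W=cloud("top",d)
print("bench z",np.nanmedian(W[280:300,200:300,2]), np.nanstd(W[280:300,200:250,2]))
m=((W[...,2]>0.066)&(W[...,2]<0.09)).astype(np.uint8); m=cv2.morphologyEx(m,cv2.MORPH_OPEN,np.ones((3,3)))
n,l,s,c=cv2.connectedComponentsWithStats(m)
for i in range(1,n):
    if s[i,4]<300: continue
    q=W[l==i]; hs=np.median(q[:,2])
    (ctr,sz,a)=cv2.minAreaRect(q[:,:2].astype(np.float32)*1000)
    # by rays at body of lid
    print(i,s[i],c[i].round(),"z",hs.round(4),np.array(ctr).round(1),np.array(sz).round(1),round(a,1), p[l==i].mean(0).round())
    m2=(l==i).astype(np.uint8); body=cv2.morphologyEx(m2,cv2.MORPH_OPEN,np.ones((25,25)))
    q=W[(body>0)][:,:2].astype(np.float32)*1000
    if len(q): r=cv2.minAreaRect(q);print("  body",np.array(r[0]).round(1),np.array(r[1]).round(1),round(r[2],2))
    lip=(l==i)&(body==0)
E
```

```text
bench z -0.000127478050869545 0.0026656924851694865
1 [ 483   40  119   81 7070] [542.  82.] z 0.0706 [ 911.5 -501.7] [221.3 301.6] 0.0 [93. 95. 94.]
35 [ 131  154   56   51 2390] [159. 177.] z 0.078 [668.1 538.7] [141.6 133.4] 86.5 [238.  58.  51.]
  body [646.1 508.4] [69.4 69.3] 88.97
36 [ 379  175   59   60 2558] [408. 201.] z 0.0781 [ 578.1 -121.7] [147.4 140.8] 5.2 [155. 150. 146.]
37 [ 462  177   53   53 2104] [488. 203.] z 0.0705 [ 579.4 -329.9] [136.6 137.6] 87.8 [185. 186. 179.]
38 [ 207  186   56   57 2500] [235. 210.] z 0.078 [567.8 335.1] [141.9 146.7] 86.5 [162. 158. 153.]
39 [ 291  186   60   54 2511] [320. 212.] z 0.078 [561.6 107.8] [137.4 139.9] 7.1 [159. 154. 150.]
42 [ 65 230   8  66 301] [ 68. 262.] z 0.0789 [453.6 768.8] [  7.3 168.7] 89.6 [26. 47. 77.]
46 [ 131  240   56   54 2564] [159. 265.] z 0.0779 [435.5 533.3] [131.8 143.2] 4.1 [ 50. 199. 188.]
```

```bash
python3 - <<'E'
from h import *
p=np.load("top0.npz")["p"]
cv2.imwrite("pics/crop0.png",cv2.resize(p[160:260,190:530,::-1],None,fx=2.35,fy=2.35,interpolation=cv2.INTER_CUBIC))
E
```

```text
(no output)
```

View pics/crop0.png

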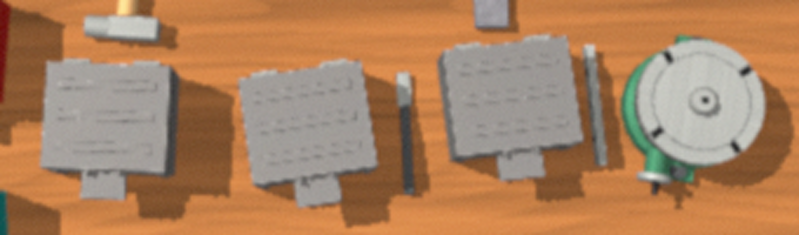

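```bash
python3 - <<'E'
from h import *
z=np.load("top0.npz");p,d=z["p"],z["d"];W=cloud("top",d)
def edgefit(body,zz):
    cs,_=cv2.findContours(body,cv2.RETR_EXTERNAL,cv2.CHAIN_APPROX_NONE)
    c=max(cs,key=cv2.contourArea)[:,0]; return ray("top",c,zz)[:,:2]*1000
for name,(u,v) in dict(R=(408,201),M=(320,212),L=(235,210)).items():
    m=((W[...,2]>0.073)&(W[...,2]<0.084)).astype(np.uint8)
    m=cv2.morphologyEx(m,cv2.MORPH_OPEN,np.ones((3,3)))
    _,l=cv2.connectedComponents(m); m=(l==l[v,u]).astype(np.uint8)
    m=cv2.morphologyEx(cv2.morphologyEx(m,cv2.MORPH_CLOSE,np.ones((5,5))),cv2.MORPH_OPEN,np.ones((19,19)))
    q=edgefit(m,0.078); r=cv2.minAreaRect(q.astype(np.float32))
    # lip: z .06-.072 in front
    ml=((W[...,2]>0.058)&(W[...,2]<0.0725)).astype(np.uint8); 
    reg=np.zeros_like(ml); cx,cy=r[0]
    reg[(np.abs(W[...,1]*1000-cy)<45)&(W[...,0]*1000<cx-60)&(W[...,0]*1000>cx-115)]=1
    ml&=reg; ml=cv2.morphologyEx(ml,cv2.MORPH_OPEN,np.ones((3,3)))
    q2=ray("top",np.argwhere(ml)[:,::-1],0.068)[:,:2]*1000
    r2=cv2.minAreaRect(q2.astype(np.float32))
    print(name,"body",np.round(r[0],1),np.round(r[1],1),round(r[2],1),"lip",np.round(r2[0],1),np.round(r2[1],1),round(r2[2],1),"lip->body dir",np.degrees(np.arctan2(r[0][1]-r2[0][1],r[0][0]-r2[0][0])).round(1), "xmin lip",q2[:,0].min().round(1),np.median(W[ml>0][:,2]).round(4))
m=((W[...,2]>0.066)&(W[...,2]<0.074)).astype(np.uint8); m[:,:455]=0;m[:,525:]=0;m[:170]=0;m[250:]=0
m=cv2.morphologyEx(m,cv2.MORPH_OPEN,np.ones((5,5)))
cs,_=cv2.findContours(m,cv2.RETR_EXTERNAL,cv2.CHAIN_APPROX_NONE);c=max(cs,key=cv2.contourArea)[:,0]
q=ray("top",c,0.07)[:,:2]*1000
e=cv2.fitEllipse(q.astype(np.float32));print("plate",np.round(e[0],1),np.round(e[1],1))
ms=((W[...,2]>0.076)&(W[...,2]<0.086)).astype(np.uint8);ms[:,:475]=0;ms[:,505:]=0;ms[:190]=0;ms[218:]=0
q=W[ms>0];print("spig",len(q),np.mean(q,0).round(4))
# spigot by colour: dark hole centre
E
```

```text
R body [ 591.9 -124.4] [133.5 121.2] 88.4 lip [ 515.3 -126.7] [30.9 50.6] 6.6 lip->body dir 1.7 xmin lip 498.4 0.068
M body [568.1 108.6] [119.7 139.7] 7.1 lip [491.2  98.6] [47.1 31.2] 88.5 lip->body dir 7.4 xmin lip 475.8 0.068
L body [580. 334.] [140.  118.9] 88.3 lip [504.2 338.4] [50.3 28.8] 88.5 lip->body dir -3.4 xmin lip 489.1 0.0678
plate [ 591.9 -369. ] [42.5 57.2]
spig 112 [ 0.5789 -0.3289  0.081 ]
```

```bash
python3 - <<'E'
from h import *
z=np.load("top0.npz");p,d=z["p"],z["d"];W=cloud("top",d)
for name,(u,v) in dict(R=(408,201),M=(320,212),L=(235,210)).items():
    m=((W[...,2]>0.071)&(W[...,2]<0.086)).astype(np.uint8)
    m=cv2.medianBlur(m,5)
    _,l=cv2.connectedComponents(m); m=(l==l[v,u]).astype(np.uint8)
    m=cv2.morphologyEx(m,cv2.MORPH_OPEN,cv2.getStructuringElement(cv2.MORPH_ELLIPSE,(25,25)))
    cs,_=cv2.findContours(m,cv2.RETR_EXTERNAL,cv2.CHAIN_APPROX_NONE);c=max(cs,key=cv2.contourArea)[:,0]
    r=cv2.minAreaRect(ray("top",c,0.078)[:,:2].astype(np.float32)*1000)
    M=cv2.moments(m,True); cc=ray("top",(M['m10']/M['m00'],M['m01']/M['m00']),.078)[0]*1000
    print(name,np.round(r[0],1),np.round(r[1],1),round(r[2],1),"centroid",cc.round(1),len(c))
    g=p.copy()
m=((W[...,2]>0.06)&(W[...,2]<0.09)).astype(np.uint8); m[:,:450]=0;m[:,530:]=0;m[:165]=0;m[255:]=0
m=cv2.medianBlur(m,5); print(m.sum())
cs,_=cv2.findContours(m,cv2.RETR_EXTERNAL,cv2.CHAIN_APPROX_NONE);c=max(cs,key=cv2.contourArea)[:,0]
q=ray("top",c,0.07)[:,:2].astype(np.float32)*1000
print("plate",cv2.fitEllipse(q),cv2.minEnclosingCircle(q))
cr=p[170:235,455:525]; cv2.imwrite("pics/tab.png",cv2.resize(cr[:,:,::-1],None,fx=8,fy=8,interpolation=cv2.INTER_CUBIC))
zs=np.load("scene0.npz");ps=zs["p"];cv2.imwrite("pics/tabs.png",cv2.resize(ps[230:315,140:220,::-1],None,fx=7,fy=7,interpolation=cv2.INTER_CUBIC))
E
```

```text
R [ 590.3 -120.1] [121.7 140.4] 5.1 centroid [ 590.6 -120.3   78. ] 165
M [567.4 108.5] [121.3 139.8] 7.2 centroid [567.4 108.4  78. ] 165
L [579.7 333.5] [141.3 122. ] 86.2 centroid [580.2 333.5  78. ] 165
2267
plate ((579.2212524414062, -329.4314270019531), (137.3223876953125, 139.00765991210938), 28.690183639526367) ((578.3754272460938, -329.982421875), 70.94834899902344)
```

View pics/tab.png

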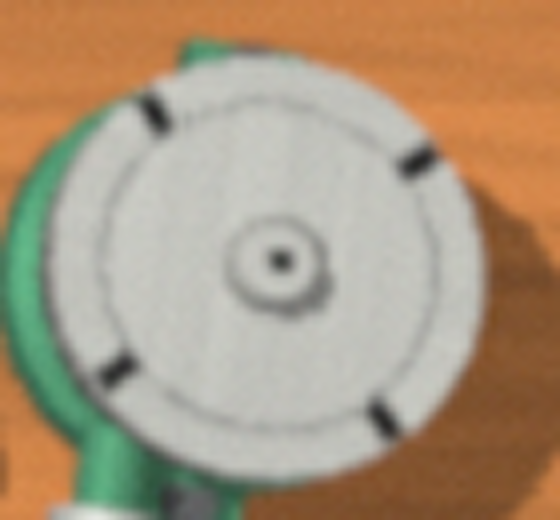

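View pics/tabs.png

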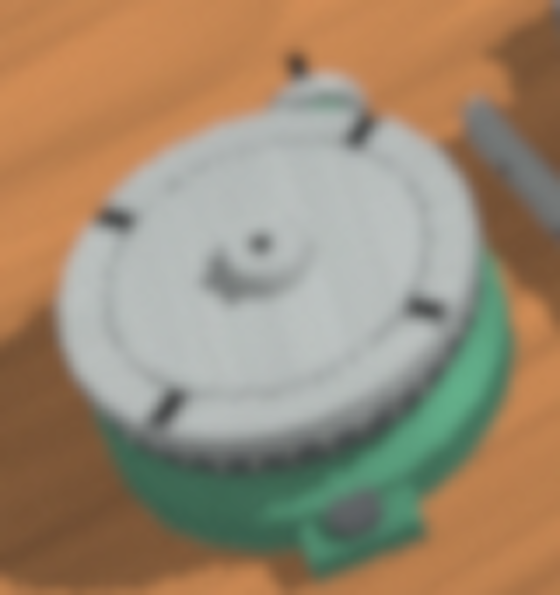

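```bash
cat >> h.py <<'E'
def plan(tx,ty,tz,yaw,yawnow=None,lab=""):
    s=sense();R=cv2.Rodrigues(np.zeros(3))[0]
    from scipy.spatial.transform import Rotation as Ro
    R=Ro.from_quat(s["tool_rot"]).as_matrix()
    psi=np.degrees(np.arctan2(R[1,0],R[0,0])); y=np.radians(yaw)
    Rt=np.array([[np.cos(y),np.sin(y),0],[np.sin(y),-np.cos(y),0],[0,0,-1]])
    D=np.array([tx,ty,tz])-s["ee_pos"]
    err=Ro.from_matrix(R.T@Rt).as_rotvec(degrees=True)
    print(lab,"t",round(s["t"],2),"pos",s["ee_pos"].round(4),"yaw",psi.round(2),"turn first",err.round(2),"then shift mm",(Rt.T@D*1000).round(1),"norm",round(np.linalg.norm(D)*1000),"F",s["ft_force"].round(1),"w",round(s["gripper_width"]*1000,1),"q",s["joint_pos"].round(2))
def lip(c,yaw,r=.145,th=0):
    y=np.radians(yaw);d=np.array([np.cos(y),np.sin(y)]);h=np.array(c)+.06*d
    a=-r*np.cos(th)+.004*np.sin(th); return np.r_[h+a*d,.06+r*np.sin(th)+.004*np.cos(th)]
CASES=dict(R=((.5905,-.1202),5.1),M=((.5674,.1085),7.2),L=((.5800,.3335),-3.7))
E
python3 - <<'E'
from h import *
print(ray("top",(489.3,202.2),.082),ray("scene",(176.7,264.1),.082))
for k,(c,y) in CASES.items():
    P=lip(c,y);print(k,P.round(4)); plan(P[0],P[1],.14,y)
ths=np.linspace(0,1.62,9); P=np.array([lip((0,0),0,th=t) for t in ths]);print(np.diff(P,axis=0).round(4)*1000)
E
```

```text
[[ 0.57924058 -0.32988362  0.082     ]] [[ 0.5770269  -0.32751023  0.082     ]]
R [ 0.5058 -0.1278  0.064 ]
 t 0.1 pos [ 0.1894 -0.5161  0.2308] yaw 20.16 turn first [-6.000e-02  1.000e-02  1.506e+01] then shift mm [ 349.7 -358.7   90.8] norm 509 F [-0.4  0.6 -0.6] w 85.3 q [-1.29  0.3   1.52 -0.    1.32 -0.07]
M [0.4831 0.0978 0.064 ]
 t 0.1 pos [ 0.1894 -0.5161  0.2308] yaw 20.16 turn first [-0.06  0.   12.96] then shift mm [ 368.3 -572.3   90.8] norm 687 F [-0.4  0.6 -0.6] w 85.3 q [-1.29  0.3   1.52 -0.    1.32 -0.07]
L [0.4952 0.339  0.064 ]
 t 0.1 pos [ 0.1894 -0.5161  0.2308] yaw 20.16 turn first [-6.000e-02  1.000e-02  2.386e+01] then shift mm [ 249.9 -873.    90.8] norm 913 F [-0.4  0.6 -0.6] w 85.3 q [-1.29  0.3   1.52 -0.    1.32 -0.07]
[[ 3.8  0.  29.1]
 [ 9.5  0.  27.7]
 [14.9  0.  25.2]
 [19.7  0.  21.7]
 [23.7  0.  17.3]
 [26.7  0.  12.2]
 [28.6  0.   6.6]
 [29.3  0.   0.7]]
```

Call:
send_rows(
  targets=[
    {"az":5},
    {"az":5},
    {"az":5},
    {"x":25,"y":0,"z":0},
  ],
  grip=1,
)

```text
schema error: expected keys x, y, z, ax, ay, az
```

Call:
send_rows(
  targets=[
    {"x":0.01,"y":-0.03,"z":0,"ax":0,"ay":0,"az":5},
    {"x":0.01,"y":-0.03,"z":0,"ax":0,"ay":0,"az":5},
    {"x":0.01,"y":-0.03,"z":0,"ax":0,"ay":0,"az":5},
    {"x":0.025,"y":-0.025,"z":0,"ax":0,"ay":0,"az":0},
    {"x":0.025,"y":-0.025,"z":0,"ax":0,"ay":0,"az":0},
    {"x":0.025,"y":-0.025,"z":0,"ax":0,"ay":0,"az":0},
    {"x":0.025,"y":-0.025,"z":0,"ax":0,"ay":0,"az":0},
    {"x":0.025,"y":-0.025,"z":0,"ax":0,"ay":0,"az":0},
  ],
  grip=1,
)

```text
t: 0.77
ee_pos: [0.3088, -0.2846, 0.2312]
tool_rot: [0.999, 0.045, -0.0, -0.0]
ft_force: [0.1, -0.6, 0.5]
gripper_width: 0.0855
```

```bash
python3 -c "
from h import *
c,y=CASES['R'];P=lip(c,y);plan(P[0],P[1],.14,y)"
```

```text
t 0.77 pos [ 0.3088 -0.2846  0.2312] yaw 5.14 turn first [-0.    0.    0.04] then shift mm [ 210.2 -138.7   91.2] norm 268 F [ 0.1 -0.6  0.5] w 85.5 q [-0.83  0.    1.86 -0.    1.28  0.65]
```

Call:
send_rows(
  targets=[
    {"x":0.028,"y":-0.02,"z":0.013,"ax":0,"ay":0,"az":0},
    {"x":0.028,"y":-0.02,"z":0.013,"ax":0,"ay":0,"az":0},
    {"x":0.028,"y":-0.02,"z":0.013,"ax":0,"ay":0,"az":0},
    {"x":0.028,"y":-0.02,"z":0.013,"ax":0,"ay":0,"az":0},
    {"x":0.028,"y":-0.02,"z":0.013,"ax":0,"ay":0,"az":0},
    {"x":0.028,"y":-0.02,"z":0.013,"ax":0,"ay":0,"az":0},
    {"x":0.028,"y":-0.02,"z":0.013,"ax":0,"ay":0,"az":0},
    {"x":0,"y":0,"z":0,"ax":0,"ay":0,"az":0},
  ],
)

```text
t: 1.43
ee_pos: [0.4927, -0.1255, 0.1375]
tool_rot: [0.999, 0.047, -0.001, -0.001]
ft_force: [-0.6, -0.5, -0.4]
gripper_width: 0.0854
```

```bash
python3 -c "
from h import *
c,y=CASES['R'];P=lip(c,y);plan(P[0],P[1],.042,y)
save('scene','scene1')"
```

```text
t 1.43 pos [ 0.4927 -0.1255  0.1375] yaw 5.35 turn first [-0.11  0.16  0.25] then shift mm [12.9  3.4 95.5] norm 96 F [-0.6 -0.5 -0.4] w 85.4 q [-0.32  0.31  1.74  0.    1.09  1.16]
```

View pics/scene1.png

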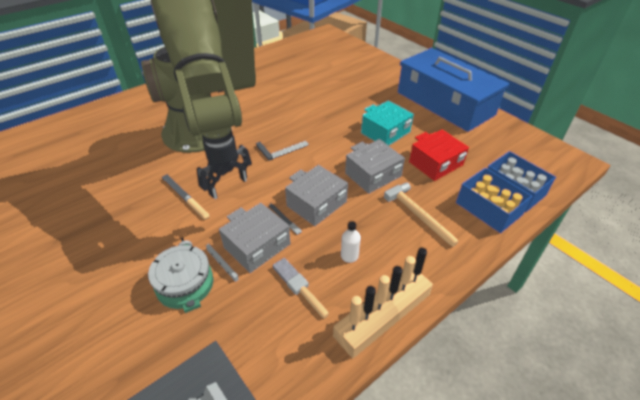

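Call:
send_rows(
  targets=[
    {"x":0.006,"y":0.0015,"z":0.0,"ax":0,"ay":0,"az":0},
    {"x":0.006,"y":0.0015,"z":0.03,"ax":0,"ay":0,"az":0},
    {"x":0.0,"y":0,"z":0.035,"ax":0,"ay":0,"az":0},
    {"x":0.0,"y":0,"z":0.03,"ax":0,"ay":0,"az":0},
    {"x":0,"y":0,"z":0,"ax":0,"ay":0,"az":0},
    {"x":0,"y":0,"z":0,"ax":0,"ay":0,"az":0},
  ],
)

```text
t: 1.98
ee_pos: [0.5026, -0.1317, 0.0455]
tool_rot: [0.999, 0.044, -0.001, -0.0]
ft_force: [-0.3, -0.3, 1.0]
gripper_width: 0.0859
```

```bash
python3 -c "
from h import *
c,y=CASES['R'];P=lip(c,y);plan(P[0],P[1],.042,y)"
```

```text
t 1.98 pos [ 0.5026 -0.1317  0.0455] yaw 5.09 turn first [-0.04  0.09 -0.01] then shift mm [ 3.6 -3.6  3.5] norm 6 F [-0.3 -0.3  1. ] w 85.9 q [-0.33  0.47  1.77 -0.    0.91  1.16]
```

Call:
send_rows(
  targets=[
    {"x":0.003,"y":-0.0035,"z":0.003,"ax":0,"ay":0,"az":0},
    {"x":0,"y":0,"z":0,"ax":0,"ay":0,"az":0},
  ],
)

```text
t: 2.15
ee_pos: [0.5069, -0.1274, 0.0442]
tool_rot: [0.999, 0.045, 0.002, 0.001]
ft_force: [-0.1, -0.0, -0.3]
gripper_width: 0.0857
```

Call:
send_rows(
  targets=[
    {"x":0,"y":0,"z":0,"ax":0,"ay":0,"az":0},
    {"x":0,"y":0,"z":0,"ax":0,"ay":0,"az":0},
    {"x":0,"y":0,"z":0,"ax":0,"ay":0,"az":0},
    {"x":0,"y":0,"z":0,"ax":0,"ay":0,"az":0},
    {"x":0,"y":0,"z":0,"ax":0,"ay":0,"az":0},
    {"x":0,"y":0,"z":0,"ax":0,"ay":0,"az":0},
  ],
  grip=0,
)

```text
t: 2.65
ee_pos: [0.506, -0.1269, 0.0433]
tool_rot: [0.999, 0.045, 0.0, -0.0]
ft_force: [-4.7, 5.2, 12.1]
gripper_width: 0.0487
```

Call:
send_rows(
  targets=[
    {"x":0.004,"y":0,"z":-0.029,"ax":0,"ay":0,"az":0},
    {"x":0.0095,"y":0,"z":-0.0275,"ax":0,"ay":0,"az":0},
    {"x":0.015,"y":0,"z":-0.025,"ax":0,"ay":0,"az":0},
  ],
)

```text
t: 2.9
ee_pos: [0.5334, -0.1243, 0.1248]
tool_rot: [0.999, 0.045, -0.001, -0.0]
ft_force: [12.8, 1.0, -15.3]
gripper_width: 0.0486
```

Call:
send_rows(
  targets=[
    {"x":0.0195,"y":0,"z":-0.0215,"ax":0,"ay":0,"az":0},
    {"x":0.0235,"y":0,"z":-0.0175,"ax":0,"ay":0,"az":0},
    {"x":0.0265,"y":0,"z":-0.012,"ax":0,"ay":0,"az":0},
    {"x":0.0285,"y":0,"z":-0.0065,"ax":0,"ay":0,"az":0},
    {"x":0.0295,"y":0,"z":-0.001,"ax":0,"ay":0,"az":0},
    {"x":0.008,"y":0,"z":0,"ax":0,"ay":0,"az":0},
  ],
)

```text
t: 3.4
ee_pos: [0.671, -0.1116, 0.1822]
tool_rot: [0.999, 0.046, -0.0, -0.0]
ft_force: [-4.6, 3.6, -0.3]
gripper_width: 0.0485
```

```bash
python3 -c "
from h import *
print(sense()['ee_pos'],lip(*CASES['R'],th=1.65))
save('scene','scene2')"
```

```text
[ 0.67095878 -0.11158247  0.18220264] [ 0.66566125 -0.11349204  0.20422895]
```

View pics/scene2.png

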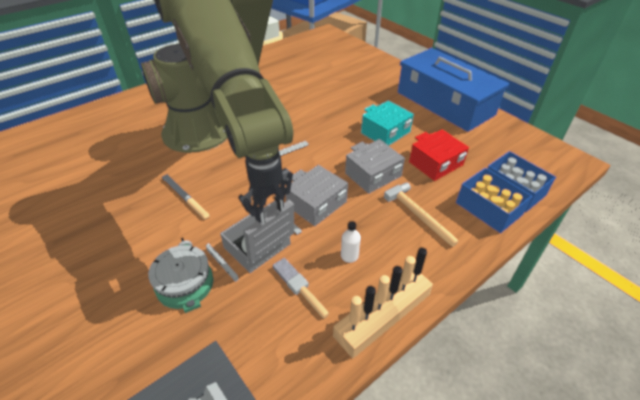

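Call:
send_rows(
  targets=[
    {"x":0.004,"y":0,"z":0,"ax":0,"ay":0,"az":0},
    {"x":0,"y":0,"z":0,"ax":0,"ay":0,"az":0},
    {"x":0,"y":0,"z":0,"ax":0,"ay":0,"az":0},
    {"x":0,"y":0,"z":0,"ax":0,"ay":0,"az":0},
    {"x":0,"y":0,"z":-0.03,"ax":0,"ay":0,"az":0},
    {"x":0,"y":0,"z":-0.03,"ax":0,"ay":0,"az":0},
  ],
  grip=1,
)

```text
t: 3.95
ee_pos: [0.672, -0.1122, 0.2417]
tool_rot: [0.999, 0.045, -0.002, -0.0]
ft_force: [0.1, 0.0, 0.8]
gripper_width: 0.0852
```

```bash
python3 -c "
from h import *
p,d=save('scene','scene3')
c,y=CASES['M'];P=lip(c,y);plan(P[0],P[1],.15,y)"
```

```text
t 4.0 pos [ 0.6737 -0.1126  0.2503] yaw 5.14 turn first [ 0.14 -0.42 -2.06] then shift mm [-162.8 -232.6  100.3] norm 301 F [0.5 0.4 6.9] w 85.6 q [-0.22  0.59  1.06 -0.    1.48  1.26]
```

View pics/scene3.png

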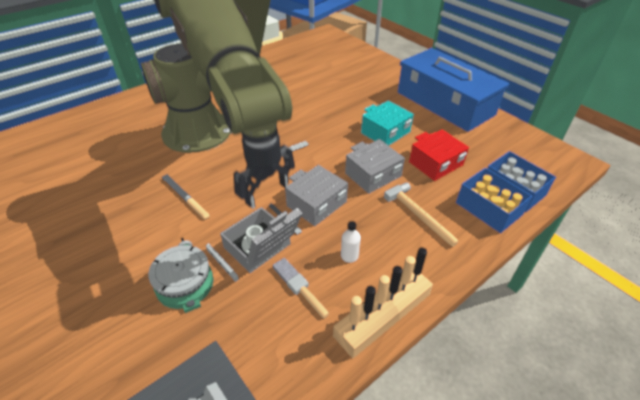

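Call:
send_rows(
  targets=[
    {"x":-0.023,"y":-0.033,"z":0,"ax":0,"ay":0,"az":-2},
    {"x":-0.023,"y":-0.033,"z":0,"ax":0,"ay":0,"az":0},
    {"x":-0.023,"y":-0.033,"z":0,"ax":0,"ay":0,"az":0},
    {"x":-0.023,"y":-0.033,"z":0,"ax":0,"ay":0,"az":0},
    {"x":-0.023,"y":-0.033,"z":0,"ax":0,"ay":0,"az":0},
    {"x":-0.023,"y":-0.033,"z":0,"ax":0,"ay":0,"az":0},
    {"x":-0.023,"y":-0.033,"z":0.02,"ax":0,"ay":0,"az":0},
    {"x":0,"y":0,"z":0.03,"ax":0,"ay":0,"az":0},
  ],
)

```text
t: 4.67
ee_pos: [0.4853, 0.0992, 0.1964]
tool_rot: [0.998, 0.064, 0.003, -0.001]
ft_force: [1.6, -0.2, 0.1]
gripper_width: 0.0851
```

Call:
send_rows(
  targets=[
    {"x":0,"y":0,"z":0.03,"ax":0,"ay":0,"az":0},
    {"x":0,"y":0,"z":0,"ax":0,"ay":0,"az":0},
    {"x":0,"y":0,"z":0,"ax":0,"ay":0,"az":0},
  ],
)

```text
t: 4.92
ee_pos: [0.4871, 0.0956, 0.1639]
tool_rot: [0.998, 0.062, -0.001, 0.0]
ft_force: [0.8, 0.1, 1.1]
gripper_width: 0.0857
```

```bash
python3 -c "
from h import *
c,y=CASES['M'];P=lip(c,y);plan(P[0],P[1],.043,y)"
```

```text
t 4.92 pos [0.4871 0.0956 0.1639] yaw 7.14 turn first [ 0.    0.08 -0.06] then shift mm [ -3.7  -2.8 120.9] norm 121 F [0.8 0.1 1.1] w 85.7 q [ 0.12  0.25  1.75 -0.    1.14  1.57]
```

Call:
send_rows(
  targets=[
    {"x":-0.0035,"y":-0.003,"z":0.02,"ax":0,"ay":0,"az":0},
    {"x":0,"y":0,"z":0.035,"ax":0,"ay":0,"az":0},
    {"x":0,"y":0,"z":0.035,"ax":0,"ay":0,"az":0},
    {"x":0,"y":0,"z":0.03,"ax":0,"ay":0,"az":0},
    {"x":0,"y":0,"z":0,"ax":0,"ay":0,"az":0},
    {"x":0,"y":0,"z":0,"ax":0,"ay":0,"az":0},
  ],
)

```text
t: 5.42
ee_pos: [0.4844, 0.0981, 0.045]
tool_rot: [0.998, 0.062, 0.0, 0.0]
ft_force: [1.4, 0.2, -0.5]
gripper_width: 0.0852
```

```bash
python3 -c "
from h import *
c,y=CASES['M'];P=lip(c,y);plan(P[0],P[1],.043,y)"
```

```text
t 5.42 pos [0.4844 0.0981 0.045 ] yaw 7.12 turn first [ 0.   -0.   -0.08] then shift mm [-1.4  0.1  2. ] norm 2 F [ 1.4  0.2 -0.5] w 85.2 q [ 0.13  0.43  1.84 -0.    0.88  1.57]
```

Call:
send_rows(
  targets=[
    {"x":-0.001,"y":0,"z":0.002,"ax":0,"ay":0,"az":0},
    {"x":0,"y":0,"z":0,"ax":0,"ay":0,"az":0},
    {"x":0,"y":0,"z":0,"ax":0,"ay":0,"az":0},
    {"x":0,"y":0,"z":0,"ax":0,"ay":0,"az":0},
    {"x":0,"y":0,"z":0,"ax":0,"ay":0,"az":0},
    {"x":0,"y":0,"z":0,"ax":0,"ay":0,"az":0},
  ],
  grip=0,
)

```text
t: 5.92
ee_pos: [0.4835, 0.0994, 0.0441]
tool_rot: [0.998, 0.062, 0.002, -0.001]
ft_force: [-6.8, 9.9, 15.7]
gripper_width: 0.0486
```

Call:
send_rows(
  targets=[
    {"x":0.004,"y":0,"z":-0.029,"ax":0,"ay":0,"az":0},
    {"x":0.0095,"y":0,"z":-0.0275,"ax":0,"ay":0,"az":0},
    {"x":0.015,"y":0,"z":-0.025,"ax":0,"ay":0,"az":0},
  ],
)

```text
t: 6.17
ee_pos: [0.5106, 0.1028, 0.1254]
tool_rot: [0.998, 0.063, 0.0, -0.001]
ft_force: [13.4, 12.1, -17.0]
gripper_width: 0.0484
```

Call:
send_rows(
  targets=[
    {"x":0.0195,"y":0,"z":-0.0215,"ax":0,"ay":0,"az":0},
    {"x":0.0235,"y":0,"z":-0.0175,"ax":0,"ay":0,"az":0},
    {"x":0.0265,"y":0,"z":-0.012,"ax":0,"ay":0,"az":0},
    {"x":0.0285,"y":0,"z":-0.0065,"ax":0,"ay":0,"az":0},
    {"x":0.0295,"y":0,"z":-0.001,"ax":0,"ay":0,"az":0},
    {"x":0.008,"y":0,"z":0,"ax":0,"ay":0,"az":0},
  ],
)

```text
t: 6.67
ee_pos: [0.6474, 0.1202, 0.183]
tool_rot: [0.998, 0.063, 0.0, -0.001]
ft_force: [-4.5, 7.9, 0.4]
gripper_width: 0.0481
```

Call:
send_rows(
  targets=[
    {"x":0.004,"y":0,"z":0,"ax":0,"ay":0,"az":0},
    {"x":0,"y":0,"z":0,"ax":0,"ay":0,"az":0},
    {"x":0,"y":0,"z":0,"ax":0,"ay":0,"az":0},
    {"x":0,"y":0,"z":0,"ax":0,"ay":0,"az":0},
    {"x":0,"y":0,"z":-0.03,"ax":0,"ay":0,"az":0},
    {"x":0,"y":0,"z":-0.03,"ax":0,"ay":0,"az":0},
  ],
  grip=1,
)

```text
t: 7.17
ee_pos: [0.6483, 0.1188, 0.2415]
tool_rot: [0.998, 0.062, -0.002, 0.0]
ft_force: [0.4, -0.4, 1.3]
gripper_width: 0.0852
```

```bash
python3 -c "
from h import *
p,d=save('scene','scene4')
c,y=CASES['L'];P=lip(c,y);plan(P[0],P[1],.15,y)"
```

```text
t 7.22 pos [0.6501 0.1191 0.25  ] yaw 7.14 turn first [-0.04 -0.45 10.84] then shift mm [-168.8 -209.5  100. ] norm 287 F [0.7 1.  6.5] w 85.5 q [ 0.13  0.54  1.14 -0.    1.45  1.57]
```

View pics/scene4.png

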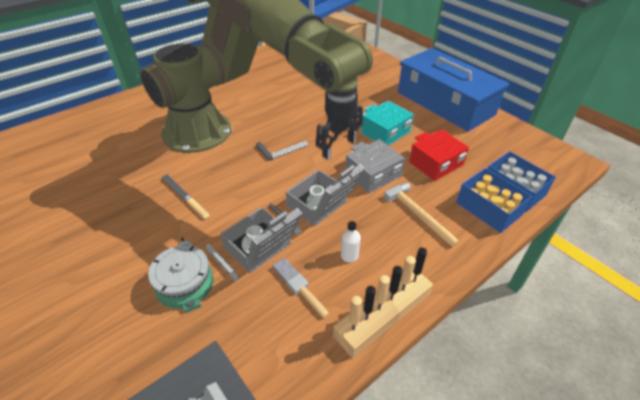

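Call:
send_rows(
  targets=[
    {"x":0,"y":0,"z":0,"ax":0,"ay":0,"az":5.4},
    {"x":0,"y":0,"z":0,"ax":0,"ay":0,"az":5.4},
    {"x":-0.028,"y":-0.03,"z":0,"ax":0,"ay":0,"az":0},
    {"x":-0.028,"y":-0.03,"z":0,"ax":0,"ay":0,"az":0},
    {"x":-0.028,"y":-0.03,"z":0,"ax":0,"ay":0,"az":0},
    {"x":-0.028,"y":-0.03,"z":0,"ax":0,"ay":0,"az":0},
    {"x":-0.028,"y":-0.03,"z":0,"ax":0,"ay":0,"az":0},
    {"x":-0.028,"y":-0.03,"z":0,"ax":0,"ay":0,"az":0},
  ],
)

```text
t: 7.88
ee_pos: [0.4914, 0.3103, 0.2424]
tool_rot: [0.999, -0.032, 0.001, -0.0]
ft_force: [0.9, 0.6, 0.5]
gripper_width: 0.0854
```

Call:
send_rows(
  targets=[
    {"x":0,"y":-0.03,"z":0.025,"ax":0,"ay":0,"az":0},
    {"x":0,"y":0,"z":0.03,"ax":0,"ay":0,"az":0},
    {"x":0,"y":0,"z":0.03,"ax":0,"ay":0,"az":0},
    {"x":0,"y":0,"z":0,"ax":0,"ay":0,"az":0},
    {"x":0,"y":0,"z":0,"ax":0,"ay":0,"az":0},
  ],
)

```text
t: 8.3
ee_pos: [0.4946, 0.339, 0.1568]
tool_rot: [0.999, -0.032, -0.001, 0.0]
ft_force: [0.1, -1.0, 0.8]
gripper_width: 0.0855
```

```bash
python3 -c "
from h import *
c,y=CASES['L'];P=lip(c,y);plan(P[0],P[1],.043,y)"
```

```text
t 8.3 pos [0.4946 0.339  0.1568] yaw -3.65 turn first [0.06 0.07 0.05] then shift mm [  0.5  -0.  113.8] norm 114 F [ 0.1 -1.   0.8] w 85.5 q [ 0.54  0.48  1.46 -0.    1.21  2.17]
```

Call:
send_rows(
  targets=[
    {"x":0.0005,"y":0,"z":0.02,"ax":0,"ay":0,"az":0},
    {"x":0,"y":0,"z":0.035,"ax":0,"ay":0,"az":0},
    {"x":0,"y":0,"z":0.035,"ax":0,"ay":0,"az":0},
    {"x":0,"y":0,"z":0.024,"ax":0,"ay":0,"az":0},
    {"x":0,"y":0,"z":0,"ax":0,"ay":0,"az":0},
    {"x":0,"y":0,"z":0,"ax":0,"ay":0,"az":0},
  ],
)

```text
t: 8.8
ee_pos: [0.4964, 0.3395, 0.0447]
tool_rot: [0.999, -0.032, 0.001, -0.0]
ft_force: [0.7, 0.3, 0.9]
gripper_width: 0.0852
```

```bash
python3 -c "
from h import *
c,y=CASES['L'];P=lip(c,y);plan(P[0],P[1],.043,y)"
```

```text
t 8.8 pos [0.4964 0.3395 0.0447] yaw -3.68 turn first [-0.05 -0.07  0.02] then shift mm [-1.2  0.5  1.7] norm 2 F [0.7 0.3 0.9] w 85.2 q [0.54 0.62 1.52 0.   1.   2.17]
```

Call:
send_rows(
  targets=[
    {"x":-0.001,"y":0,"z":0.0015,"ax":0,"ay":0,"az":0},
    {"x":0,"y":0,"z":0,"ax":0,"ay":0,"az":0},
    {"x":0,"y":0,"z":0,"ax":0,"ay":0,"az":0},
    {"x":0,"y":0,"z":0,"ax":0,"ay":0,"az":0},
    {"x":0,"y":0,"z":0,"ax":0,"ay":0,"az":0},
    {"x":0,"y":0,"z":0,"ax":0,"ay":0,"az":0},
  ],
  grip=0,
)

```text
t: 9.3
ee_pos: [0.4954, 0.3405, 0.0437]
tool_rot: [0.999, -0.032, 0.001, -0.001]
ft_force: [-2.3, 2.2, 9.5]
gripper_width: 0.0484
```

Call:
send_rows(
  targets=[
    {"x":0.004,"y":0,"z":-0.029,"ax":0,"ay":0,"az":0},
    {"x":0.0095,"y":0,"z":-0.0275,"ax":0,"ay":0,"az":0},
    {"x":0.015,"y":0,"z":-0.025,"ax":0,"ay":0,"az":0},
  ],
)

```text
t: 9.55
ee_pos: [0.5227, 0.3386, 0.125]
tool_rot: [1.0, -0.031, 0.0, -0.001]
ft_force: [14.1, 11.0, -15.3]
gripper_width: 0.0489
```

Call:
send_rows(
  targets=[
    {"x":0.0195,"y":0,"z":-0.0215,"ax":0,"ay":0,"az":0},
    {"x":0.0235,"y":0,"z":-0.0175,"ax":0,"ay":0,"az":0},
    {"x":0.0265,"y":0,"z":-0.012,"ax":0,"ay":0,"az":0},
    {"x":0.0285,"y":0,"z":-0.0065,"ax":0,"ay":0,"az":0},
    {"x":0.0295,"y":0,"z":-0.001,"ax":0,"ay":0,"az":0},
    {"x":0.008,"y":0,"z":0,"ax":0,"ay":0,"az":0},
  ],
)

```text
t: 10.05
ee_pos: [0.6602, 0.3306, 0.1827]
tool_rot: [0.999, -0.032, 0.001, -0.002]
ft_force: [-3.9, 11.4, 5.7]
gripper_width: 0.0484
```

Call:
send_rows(
  targets=[
    {"x":0.004,"y":0,"z":0,"ax":0,"ay":0,"az":0},
    {"x":0,"y":0,"z":0,"ax":0,"ay":0,"az":0},
    {"x":0,"y":0,"z":0,"ax":0,"ay":0,"az":0},
    {"x":0,"y":0,"z":0,"ax":0,"ay":0,"az":0},
    {"x":0,"y":0,"z":-0.03,"ax":0,"ay":0,"az":0},
    {"x":0,"y":0,"z":-0.03,"ax":0,"ay":0,"az":0},
    {"x":0,"y":0,"z":-0.03,"ax":0,"ay":0,"az":0},
  ],
  grip=1,
)

```text
t: 10.63
ee_pos: [0.6616, 0.3286, 0.273]
tool_rot: [0.999, -0.032, -0.0, 0.0]
ft_force: [-0.1, 0.4, 0.8]
gripper_width: 0.0852
```

Call:
send_rows(
  targets=[
    {"x":-0.04,"y":0,"z":0,"ax":0,"ay":0,"az":0},
    {"x":-0.04,"y":0,"z":0,"ax":0,"ay":0,"az":0},
    {"x":-0.04,"y":0,"z":0,"ax":0,"ay":0,"az":0},
    {"x":-0.04,"y":0.0,"z":0,"ax":0,"ay":0,"az":0},
    {"x":-0.04,"y":0.0,"z":0,"ax":0,"ay":0,"az":0},
    {"x":-0.04,"y":0.0,"z":0,"ax":0,"ay":0,"az":0},
  ],
)

```text
t: 11.13
ee_pos: [0.4232, 0.3434, 0.2717]
tool_rot: [0.999, -0.032, 0.0, -0.0]
ft_force: [-0.1, 0.2, -0.0]
gripper_width: 0.0858
```

```bash
python3 -c "
from h import *
print(sense()['t'])
p,d=save('scene','scene5'); p,d=save('top','top5')
cv2.imwrite('pics/crop5.png',cv2.resize(p[140:260,190:530,::-1],None,fx=2.35,fy=2.35,interpolation=cv2.INTER_CUBIC))
"
```

```text
11.1333
```

View pics/scene5.png

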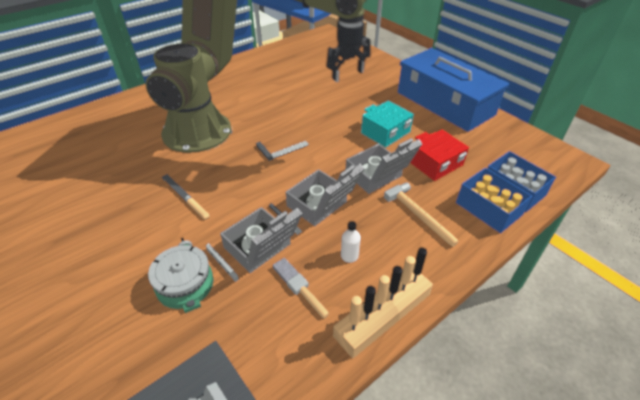

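View pics/crop5.png

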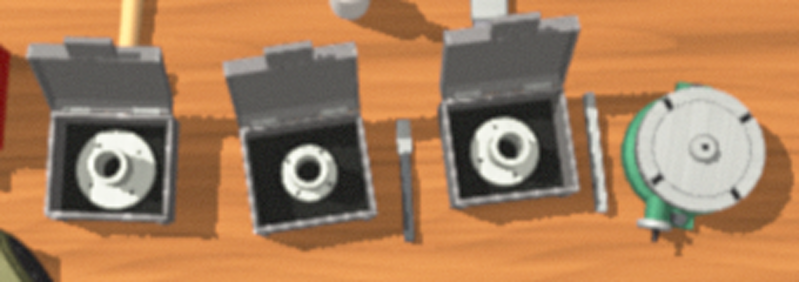

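```bash
python3 - <<'E'
from h import *
z=np.load("top5.npz");p,d=z["p"],z["d"];W=cloud("top",d)
hsv=cv2.cvtColor(p,cv2.COLOR_RGB2HSV)
for k,(c,y) in CASES.items():
    R=np.hypot(W[...,0]-c[0],W[...,1]-c[1])
    m=((R<.053)&(hsv[...,2]>110)&(hsv[...,1]<60)).astype(np.uint8)
    cs,_=cv2.findContours(m,cv2.RETR_EXTERNAL,cv2.CHAIN_APPROX_NONE);q=max(cs,key=cv2.contourArea)[:,0]
    X=ray("top",q,.016)[:,:2].astype(np.float32)*1000
    e=cv2.fitEllipse(X); cc=cv2.minEnclosingCircle(X)
    mt=(R<.06)&(W[...,2]>.056)&(W[...,2]<.068)&(hsv[...,1]<60)
    n,l,s,ct=cv2.connectedComponentsWithStats(mt.astype(np.uint8)); i=1+np.argmax(s[1:,4]) if n>1 else 0
    cs,_=cv2.findContours((l==i).astype(np.uint8),cv2.RETR_EXTERNAL,cv2.CHAIN_APPROX_NONE)
    T=ray("top",max(cs,key=cv2.contourArea)[:,0],.062)[:,:2].astype(np.float32)*1000
    et=cv2.fitEllipse(T) if len(T)>5 else None
    print(k,"flange",np.round(e[0],1),np.round(e[1],1),"encl",np.round(cc[0],1),round(2*cc[1],1),"boss top",et and (np.round(et[0],1),np.round(et[1],1)),s[i],"case",c)
p=np.load("scene5.npz")["p"];cv2.imwrite("pics/s5l.png",cv2.resize(p[130:200,335:435,::-1],None,fx=7,fy=7,interpolation=cv2.INTER_CUBIC))
p=z["p"];cv2.imwrite("pics/t5l.png",cv2.resize(p[180:240,205:270,::-1],None,fx=8,fy=8,interpolation=cv2.INTER_CUBIC))
E
```

```text
R flange [ 589.1 -121. ] [75.7 78.8] encl [ 589.3 -120.6] 80.6 boss top (array([ 589.5, -120.5]), array([40.4, 42.2])) [399 194  17  16 106] case (0.5905, -0.1202)
M flange [570.  108.3] [61.8 65.3] encl [570.1 107.7] 67.2 boss top (array([570.1, 107.6]), array([40.7, 41.2])) [313 204  17  16  97] case (0.5674, 0.1085)
L flange [580.7 334.4] [90.  91.8] encl [581.  335.4] 94.9 boss top (array([581.4, 334.7]), array([40. , 42.1])) [228 202  16  16  98] case (0.58, 0.3335)
```

View pics/t5l.png

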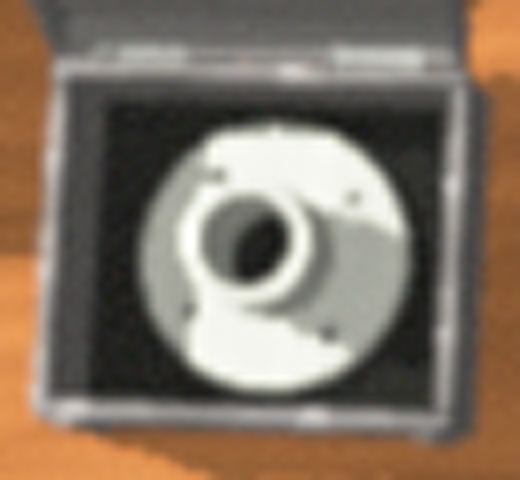

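View pics/s5l.png

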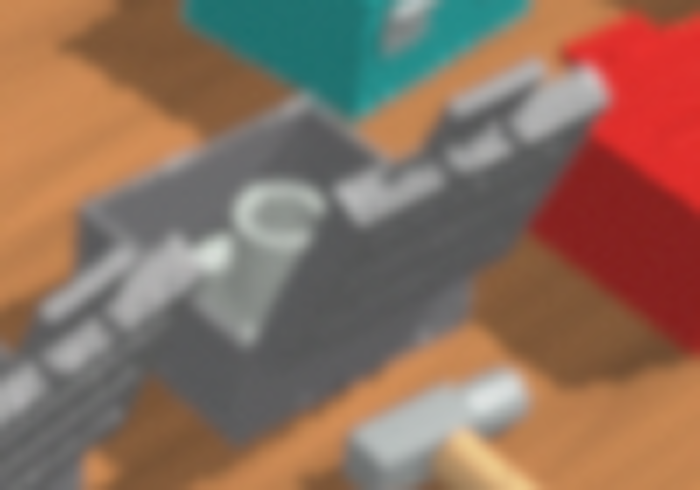

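```bash
python3 -c "
from h import *
plan(.581,.3346,.12,-3.7)"
```

```text
t 11.23 pos [0.4211 0.3441 0.2724] yaw -3.46 turn first [-0.04 -0.01  0.24] then shift mm [160.2  -0.8 152.4] norm 221 F [ 1.3 -0.4  0. ] w 85.4 q [0.62 0.26 1.48 0.   1.4  2.25]
```

Call:
send_rows(
  targets=[
    {"x":0.04,"y":0,"z":0,"ax":0,"ay":0,"az":0},
    {"x":0.04,"y":0,"z":0,"ax":0,"ay":0,"az":0},
    {"x":0.04,"y":0,"z":0.012,"ax":0,"ay":0,"az":0},
    {"x":0.033,"y":0,"z":0.022,"ax":0,"ay":0,"az":0},
    {"x":0.006,"y":0,"z":0.038,"ax":0,"ay":0,"az":0},
    {"x":0,"y":0,"z":0.038,"ax":0,"ay":0,"az":0},
    {"x":0,"y":0,"z":0.038,"ax":0,"ay":0,"az":0},
    {"x":0,"y":0,"z":0,"ax":0,"ay":0,"az":0},
  ],
  grip=0.75,
)

```text
t: 11.9
ee_pos: [0.5816, 0.3321, 0.1154]
tool_rot: [0.999, -0.032, -0.005, 0.003]
ft_force: [-0.7, -0.1, -1.2]
gripper_width: 0.064
```

Call:
send_rows(
  targets=[
    {"x":0,"y":0,"z":0,"ax":0,"ay":0,"az":0},
    {"x":0,"y":0,"z":0,"ax":0,"ay":0,"az":0},
  ],
)

```text
t: 12.07
ee_pos: [0.5853, 0.3343, 0.1266]
tool_rot: [0.999, -0.032, 0.002, -0.001]
ft_force: [-0.6, 0.2, 0.9]
gripper_width: 0.0642
```

```bash
python3 -c "
from h import *
plan(.581,.3346,.028,-3.7)
p,d=save('scene','scene6');p,d=save('top','top6')
cv2.imwrite('pics/t6.png',cv2.resize(p[150:270,180:320,::-1],None,fx=4,fy=4,interpolation=cv2.INTER_CUBIC))"
```

```text
t 12.07 pos [0.5853 0.3343 0.1266] yaw -3.63 turn first [-0.1  -0.19  0.07] then shift mm [-4.3  0.  98.6] norm 99 F [-0.6  0.2  0.9] w 64.2 q [ 0.46  0.67  1.23 -0.    1.24  2.1 ]
```

View pics/t6.png

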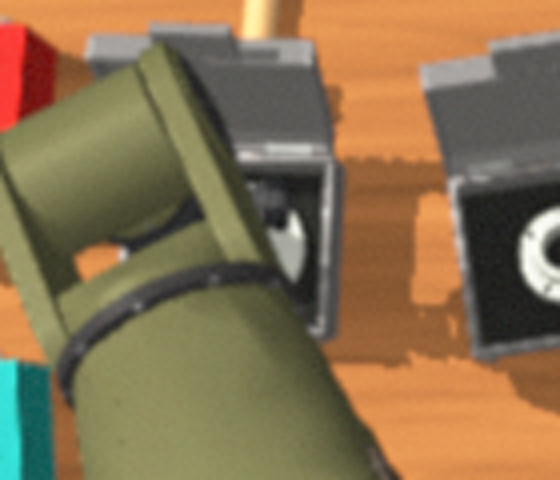

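View pics/scene6.png

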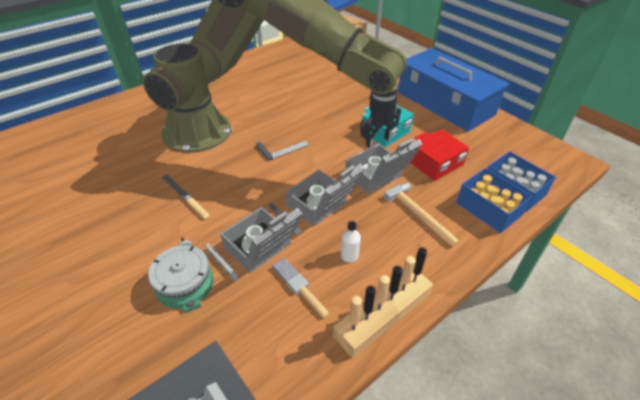

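Call:
send_rows(
  targets=[
    {"x":-0.003,"y":0,"z":0.01,"ax":0,"ay":0,"az":0},
    {"x":0,"y":0,"z":0.02,"ax":0,"ay":0,"az":0},
    {"x":0,"y":0,"z":0.02,"ax":0,"ay":0,"az":0},
    {"x":0,"y":0,"z":0.02,"ax":0,"ay":0,"az":0},
    {"x":0,"y":0,"z":0.015,"ax":0,"ay":0,"az":0},
    {"x":0,"y":0,"z":0,"ax":0,"ay":0,"az":0},
    {"x":0,"y":0,"z":0,"ax":0,"ay":0,"az":0},
  ],
)

```text
t: 12.75
ee_pos: [0.5813, 0.3341, 0.0385]
tool_rot: [0.999, -0.032, -0.0, 0.0]
ft_force: [0.3, -0.1, 0.6]
gripper_width: 0.0641
```

```bash
python3 -c "
from h import *
plan(.581,.3346,.028,-3.7)"
```

```text
t 12.75 pos [0.5813 0.3341 0.0385] yaw -3.64 turn first [0.01 0.02 0.06] then shift mm [-0.3 -0.5 10.5] norm 11 F [ 0.3 -0.1  0.6] w 64.1 q [0.47 0.76 1.29 0.   1.09 2.1 ]
```

Call:
send_rows(
  targets=[
    {"x":0,"y":-0.0005,"z":0.005,"ax":0,"ay":0,"az":0},
    {"x":0,"y":0,"z":0.005,"ax":0,"ay":0,"az":0},
    {"x":0,"y":0,"z":0,"ax":0,"ay":0,"az":0},
  ],
)

```text
t: 13.0
ee_pos: [0.5813, 0.3345, 0.0281]
tool_rot: [0.999, -0.032, -0.0, 0.0]
ft_force: [-0.4, 1.0, -0.1]
gripper_width: 0.0642
```

Call:
send_rows(
  targets=[
    {"x":0,"y":0,"z":0,"ax":0,"ay":0,"az":0},
    {"x":0,"y":0,"z":0,"ax":0,"ay":0,"az":0},
    {"x":0,"y":0,"z":0,"ax":0,"ay":0,"az":0},
    {"x":0,"y":0,"z":0,"ax":0,"ay":0,"az":0},
    {"x":0,"y":0,"z":0,"ax":0,"ay":0,"az":0},
  ],
  grip=0,
)

```text
t: 13.42
ee_pos: [0.5818, 0.3348, 0.0293]
tool_rot: [0.999, -0.032, 0.001, -0.0]
ft_force: [-1.2, 0.8, 6.2]
gripper_width: 0.043
```

```bash
python3 -c "
from h import *
plan(.581,.3346,.028,-3.7)"
```

```text
t 13.42 pos [0.5818 0.3348 0.0293] yaw -3.64 turn first [-0.05 -0.07  0.06] then shift mm [-0.8  0.3  1.3] norm 1 F [-1.2  0.8  6.2] w 43.0 q [0.47 0.77 1.3  0.   1.07 2.1 ]
```

Call:
send_rows(
  targets=[
    {"x":0,"y":0,"z":-0.008,"ax":0,"ay":0,"az":0},
    {"x":0,"y":0,"z":-0.016,"ax":0,"ay":0,"az":0},
    {"x":0,"y":0,"z":-0.022,"ax":0,"ay":0,"az":0},
    {"x":0,"y":0,"z":-0.025,"ax":0,"ay":0,"az":0},
    {"x":0,"y":0,"z":-0.025,"ax":0,"ay":0,"az":0},
    {"x":0,"y":0,"z":-0.022,"ax":0,"ay":0,"az":0},
    {"x":0,"y":0,"z":-0.012,"ax":0,"ay":0,"az":0},
    {"x":0,"y":0,"z":0,"ax":0,"ay":0,"az":0},
  ],
)

```text
t: 14.08
ee_pos: [0.5821, 0.3348, 0.1614]
tool_rot: [0.999, -0.032, 0.002, -0.001]
ft_force: [0.2, -0.9, -1.9]
gripper_width: 0.0429
```

```bash
python3 -c "
from h import *
plan(.5785,-.3290,.16,-3.7)
p,d=save('scene','scene7')
cv2.imwrite('pics/s7.png',cv2.resize(p[50:210,300:460,::-1],None,fx=3.7,fy=3.7,interpolation=cv2.INTER_CUBIC))"
```

```text
t 14.08 pos [0.5821 0.3348 0.1614] yaw -3.64 turn first [-0.12 -0.21  0.06] then shift mm [ 39.2 662.7   1.4] norm 664 F [ 0.2 -0.9 -1.9] w 42.9 q [ 0.47  0.63  1.21 -0.    1.3   2.1 ]
```

View pics/s7.png

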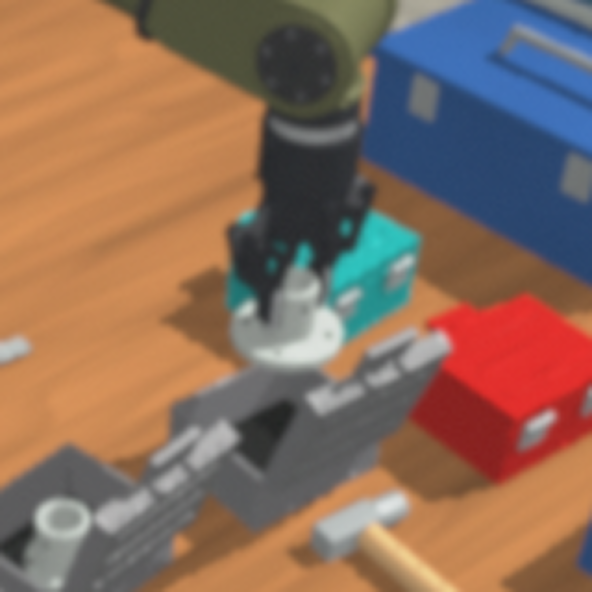

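Call:
send_rows(
  targets=[
    {"x":-0.015,"y":0.01,"z":0,"ax":0,"ay":0,"az":0},
    {"x":-0.015,"y":0.02,"z":0,"ax":0,"ay":0,"az":0},
    {"x":-0.015,"y":0.03,"z":0,"ax":0,"ay":0,"az":0},
    {"x":0,"y":0.033,"z":0,"ax":0,"ay":0,"az":0},
    {"x":0,"y":0.033,"z":0,"ax":0,"ay":0,"az":0},
    {"x":0,"y":0.033,"z":0,"ax":0,"ay":0,"az":0},
    {"x":0,"y":0.033,"z":0,"ax":0,"ay":0,"az":0},
    {"x":0,"y":0.033,"z":0,"ax":0,"ay":0,"az":0},
  ],
)

```text
t: 14.8
ee_pos: [0.521, 0.1112, 0.1565]
tool_rot: [0.999, -0.032, -0.001, 0.0]
ft_force: [0.2, 0.5, -2.9]
gripper_width: 0.0429
```

Call:
send_rows(
  targets=[
    {"x":0,"y":0.033,"z":0,"ax":0,"ay":0,"az":0},
    {"x":0,"y":0.033,"z":0,"ax":0,"ay":0,"az":0},
    {"x":0,"y":0.033,"z":0,"ax":0,"ay":0,"az":0},
    {"x":0,"y":0.033,"z":0,"ax":0,"ay":0,"az":0},
    {"x":0,"y":0.033,"z":0,"ax":0,"ay":0,"az":0},
    {"x":0,"y":0.033,"z":0,"ax":0,"ay":0,"az":0},
    {"x":0.01,"y":0.033,"z":0,"ax":0,"ay":0,"az":0},
    {"x":0.01,"y":0.033,"z":0,"ax":0,"ay":0,"az":0},
  ],
)

```text
t: 15.47
ee_pos: [0.5244, -0.1534, 0.1567]
tool_rot: [0.999, -0.032, -0.001, -0.0]
ft_force: [0.6, 0.1, -2.3]
gripper_width: 0.0432
```

```bash
python3 -c "
from h import *
plan(.5785,-.3290,.16,-3.7)"
```

```text
t 15.47 pos [ 0.5244 -0.1534  0.1567] yaw -3.65 turn first [-0.05  0.15  0.05] then shift mm [ 65.3 171.8  -3.3] norm 184 F [ 0.6  0.1 -2.3] w 43.2 q [-0.35  0.37  1.62  0.    1.16  1.28]
```

Call:
send_rows(
  targets=[
    {"x":0.011,"y":0.032,"z":0,"ax":0,"ay":0,"az":0},
    {"x":0.011,"y":0.032,"z":0,"ax":0,"ay":0,"az":0},
    {"x":0.011,"y":0.03,"z":0,"ax":0,"ay":0,"az":0},
    {"x":0.011,"y":0.028,"z":0,"ax":0,"ay":0,"az":0},
    {"x":0.01,"y":0.022,"z":0,"ax":0,"ay":0,"az":0},
    {"x":0.003,"y":0.014,"z":0,"ax":0,"ay":0,"az":0},
    {"x":0,"y":0.005,"z":0,"ax":0,"ay":0,"az":0},
    {"x":0,"y":0,"z":0,"ax":0,"ay":0,"az":0},
  ],
)

```text
t: 16.13
ee_pos: [0.571, -0.3186, 0.1562]
tool_rot: [0.999, -0.032, -0.001, -0.001]
ft_force: [0.2, 0.2, -3.1]
gripper_width: 0.0426
```

Call:
send_rows(
  targets=[
    {"x":0,"y":0,"z":0,"ax":0,"ay":0,"az":0},
    {"x":0,"y":0,"z":0,"ax":0,"ay":0,"az":0},
    {"x":0,"y":0,"z":0,"ax":0,"ay":0,"az":0},
  ],
)

```text
t: 16.38
ee_pos: [0.5719, -0.3172, 0.1584]
tool_rot: [1.0, -0.031, -0.0, -0.0]
ft_force: [-0.3, 0.2, -2.0]
gripper_width: 0.0428
```

```bash
python3 -c "
from h import *
plan(.5785,-.3290,.13,-3.7)
p,d=save('scene','scene8')
cv2.imwrite('pics/s8.png',cv2.resize(p[180:320,110:250,::-1],None,fx=4,fy=4,interpolation=cv2.INTER_CUBIC))
p,d=save('top','top8')
cv2.imwrite('pics/t8.png',cv2.resize(p[150:250,430:550,::-1],None,fx=5,fy=5,interpolation=cv2.INTER_CUBIC))"
```

```text
t 16.38 pos [ 0.5719 -0.3172  0.1584] yaw -3.59 turn first [-0.01  0.01  0.11] then shift mm [ 7.3 11.4 28.4] norm 31 F [-0.3  0.2 -2. ] w 42.8 q [-0.56  0.59  1.27  0.    1.27  1.07]
```

View pics/s8.png

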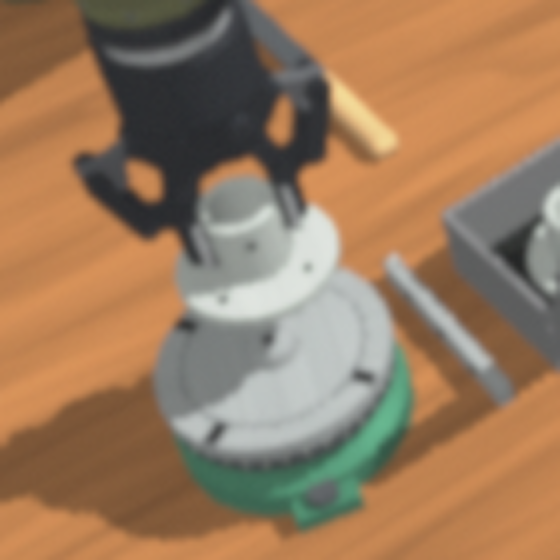

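View pics/t8.png

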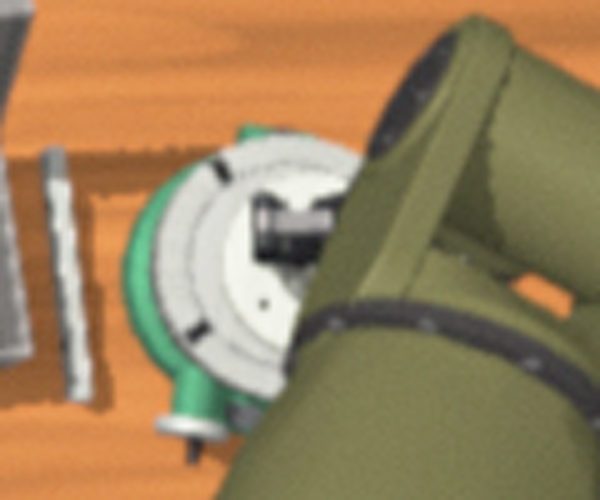

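```bash
python3 - <<'E'
from h import *
print(ray("scene",(374.5,160.3),.062))
z=np.load("scene5.npz");p,d=z["p"],z["d"];W=cloud("scene",d)
hsv=cv2.cvtColor(p,cv2.COLOR_RGB2HSV)
for k,c in dict(R=(.5893,-.1205),M=(.5701,.1076),L=(.5814,.3346)).items():
    m=(np.hypot(W[...,0]-c[0],W[...,1]-c[1])<.03)&(W[...,2]>.057)&(W[...,2]<.068)
    cs,_=cv2.findContours(m.astype(np.uint8),cv2.RETR_EXTERNAL,cv2.CHAIN_APPROX_NONE);q=max(cs,key=cv2.contourArea)[:,0]
    X=ray("scene",q,.062)[:,:2].astype(np.float32)*1000; e=cv2.fitEllipse(X);print(k,np.round(e[0],1),np.round(e[1],1),len(q))
z=np.load("scene0.npz");d=z["d"];W=cloud("scene",d)
m=(np.hypot(W[...,0]-.5785,W[...,1]+.329)<.085)&(W[...,2]>.062)&(W[...,2]<.09)
m=cv2.medianBlur(m.astype(np.uint8),5)
cs,_=cv2.findContours(m,cv2.RETR_EXTERNAL,cv2.CHAIN_APPROX_NONE);q=max(cs,key=cv2.contourArea)[:,0]
e=cv2.fitEllipse(ray("scene",q,.07)[:,:2].astype(np.float32)*1000);print("plate scene",e)
plan(.5796,-.3292,.14,-3.7)
E
```

```text
[[0.57941137 0.33580066 0.062     ]]
R [ 589.2 -121.1] [36.4 39.2] 58
M [570.3 106.8] [40.6 43.6] 36
L [581.4 333.7] [37.9 40.2] 49
plate scene ((581.0577392578125, -328.96337890625), (137.2903594970703, 141.73626708984375), 82.84474182128906)
 t 16.48 pos [ 0.572  -0.3175  0.1586] yaw -3.6 turn first [ 0.   -0.01  0.1 ] then shift mm [ 8.4 11.2 18.6] norm 23 F [ 0.3 -0.1 -2.9] w 42.8 q [-0.56  0.59  1.27  0.    1.27  1.07]
```

Call:
send_rows(
  targets=[
    {"x":0.004,"y":0.005,"z":0.005,"ax":0,"ay":0,"az":0.1},
    {"x":0.0045,"y":0.0063,"z":0.01,"ax":0,"ay":0,"az":0},
    {"x":0,"y":0,"z":0.015,"ax":0,"ay":0,"az":0},
    {"x":0,"y":0,"z":0.01,"ax":0,"ay":0,"az":0},
    {"x":0,"y":0,"z":0.004,"ax":0,"ay":0,"az":0},
    {"x":0,"y":0,"z":0,"ax":0,"ay":0,"az":0},
    {"x":0,"y":0,"z":0,"ax":0,"ay":0,"az":0},
    {"x":0,"y":0,"z":0,"ax":0,"ay":0,"az":0},
  ],
)

```text
t: 17.15
ee_pos: [0.58, -0.3302, 0.1151]
tool_rot: [0.999, -0.033, 0.001, 0.0]
ft_force: [-0.4, 0.3, -3.1]
gripper_width: 0.0425
```

```bash
python3 -c "
from h import *
plan(.5798,-.3292,.093,-3.7)
p,d=save('scene','scene9')
cv2.imwrite('pics/s9.png',cv2.resize(p[210:310,130:230,::-1],None,fx=5.8,fy=5.8,interpolation=cv2.INTER_CUBIC))"
```

```text
t 17.15 pos [ 0.58   -0.3302  0.1151] yaw -3.74 turn first [ 0.03 -0.06 -0.04] then shift mm [-0.2 -1.  22.1] norm 22 F [-0.4  0.3 -3.1] w 42.5 q [-0.57  0.66  1.27  0.    1.21  1.06]
```

View pics/s9.png

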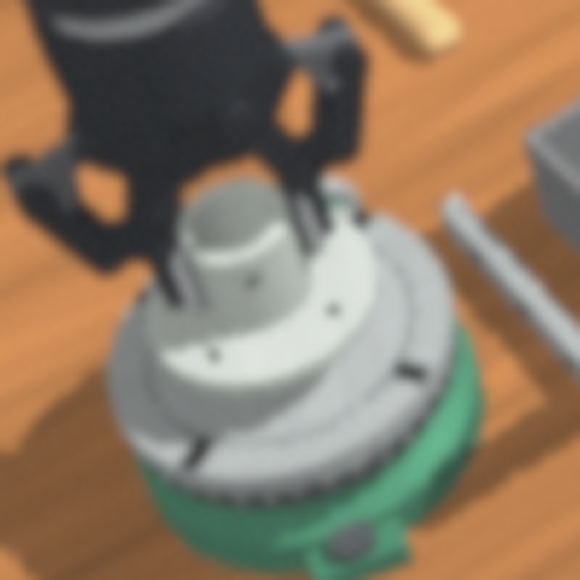

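Call:
send_rows(
  targets=[
    {"x":0,"y":-0.0008,"z":0.004,"ax":0,"ay":0,"az":0},
    {"x":0,"y":0,"z":0.004,"ax":0,"ay":0,"az":0},
    {"x":0,"y":0,"z":0.002,"ax":0,"ay":0,"az":0},
    {"x":0,"y":0,"z":0.002,"ax":0,"ay":0,"az":0},
    {"x":0,"y":0,"z":0,"ax":0,"ay":0,"az":0},
  ],
)

```text
t: 17.62
ee_pos: [0.5796, -0.3291, 0.1018]
tool_rot: [0.999, -0.033, -0.0, -0.0]
ft_force: [0.6, -0.4, -2.3]
gripper_width: 0.0429
```

Call:
send_rows(
  targets=[
    {"x":0,"y":0,"z":0.001,"ax":0,"ay":0,"az":0},
    {"x":0,"y":0,"z":0.001,"ax":0,"ay":0,"az":0},
    {"x":0,"y":0,"z":0,"ax":0,"ay":0,"az":0},
  ],
)

```text
t: 17.87
ee_pos: [0.5797, -0.3292, 0.1002]
tool_rot: [0.999, -0.033, -0.0, -0.0]
ft_force: [0.5, -0.1, -2.3]
gripper_width: 0.0426
```

Call:
send_rows(
  targets=[
    {"x":0,"y":0,"z":0.0015,"ax":0,"ay":0,"az":0},
    {"x":0,"y":0,"z":0.0015,"ax":0,"ay":0,"az":0},
    {"x":0,"y":0,"z":0.001,"ax":0,"ay":0,"az":0},
    {"x":0,"y":0,"z":0,"ax":0,"ay":0,"az":0},
    {"x":0,"y":0,"z":0,"ax":0,"ay":0,"az":0},
  ],
)

```text
t: 18.28
ee_pos: [0.5797, -0.3292, 0.0963]
tool_rot: [0.999, -0.033, -0.0, -0.0]
ft_force: [-0.8, -0.3, -3.5]
gripper_width: 0.0426
```

Call:
send_rows(
  targets=[
    {"x":0,"y":0,"z":0.001,"ax":0,"ay":0,"az":0},
    {"x":0,"y":0,"z":0.001,"ax":0,"ay":0,"az":0},
    {"x":0,"y":0,"z":0,"ax":0,"ay":0,"az":0},
  ],
)

```text
t: 18.53
ee_pos: [0.5797, -0.3293, 0.0944]
tool_rot: [0.999, -0.033, 0.0, 0.0]
ft_force: [0.1, -0.6, -3.1]
gripper_width: 0.0426
```

Call:
send_rows(
  targets=[
    {"x":0,"y":0,"z":0.001,"ax":0,"ay":0,"az":0},
    {"x":0,"y":0,"z":0,"ax":0,"ay":0,"az":0},
    {"x":0,"y":0,"z":0,"ax":0,"ay":0,"az":0},
  ],
)

```text
t: 18.78
ee_pos: [0.5798, -0.3293, 0.0943]
tool_rot: [0.999, -0.033, 0.0, 0.0]
ft_force: [-3.3, 1.7, 5.2]
gripper_width: 0.0424
```

Call:
send_rows(
  targets=[
    {"x":0,"y":0,"z":0.001,"ax":0,"ay":0,"az":0},
    {"x":0,"y":0,"z":0,"ax":0,"ay":0,"az":0},
    {"x":0,"y":0,"z":0,"ax":0,"ay":0,"az":0},
  ],
)

```text
t: 19.03
ee_pos: [0.5798, -0.3293, 0.0942]
tool_rot: [0.999, -0.033, 0.0, 0.0]
ft_force: [-8.4, 3.8, 12.5]
gripper_width: 0.0425
```

Call:
send_rows(
  targets=[
    {"x":0,"y":0,"z":-0.001,"ax":0,"ay":0,"az":0},
    {"x":0,"y":0,"z":0,"ax":0,"ay":0,"az":0},
  ],
)

```text
t: 19.2
ee_pos: [0.5798, -0.3293, 0.0942]
tool_rot: [0.999, -0.033, 0.0, 0.0]
ft_force: [-3.7, 1.0, 7.6]
gripper_width: 0.0423
```

Call:
send_rows(
  targets=[
    {"x":0,"y":0,"z":0,"ax":0,"ay":0,"az":0},
    {"x":0,"y":0,"z":0,"ax":0,"ay":0,"az":0},
    {"x":0,"y":0,"z":0,"ax":0,"ay":0,"az":0},
    {"x":0,"y":0,"z":0,"ax":0,"ay":0,"az":0},
  ],
  grip=0.8,
)

```text
t: 19.53
ee_pos: [0.5797, -0.3292, 0.0932]
tool_rot: [0.999, -0.033, -0.0, -0.0]
ft_force: [-0.6, -0.1, -0.6]
gripper_width: 0.0682
```

```bash
python3 -c "
from h import *
plan(.5798,-.3292,.093,-3.7)
p,d=save('scene','scene10')
cv2.imwrite('pics/s10.png',cv2.resize(p[210:310,130:230,::-1],None,fx=5.8,fy=5.8,interpolation=cv2.INTER_CUBIC))"
```

```text
t 19.53 pos [ 0.5797 -0.3292  0.0932] yaw -3.74 turn first [-0.    0.   -0.04] then shift mm [ 0.1 -0.   0.2] norm 0 F [-0.6 -0.1 -0.6] w 68.2 q [-0.57  0.69  1.28  0.    1.17  1.06]
```

View pics/s10.png

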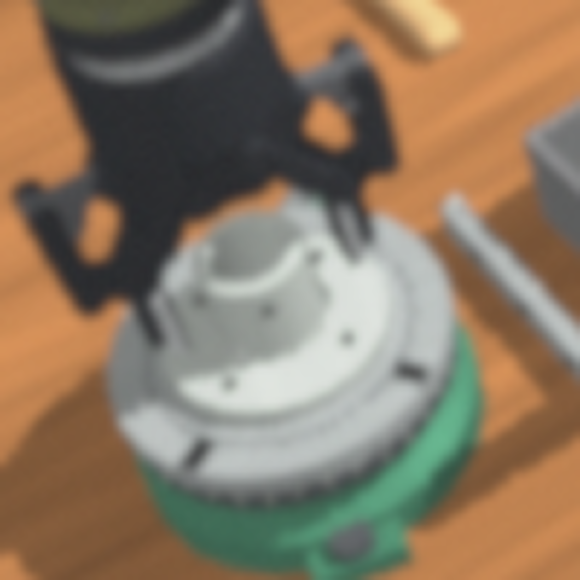

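Released and looks seated. Retreat up and then back, and measure.

Call:
send_rows(
  targets=[
    {"x":0,"y":0,"z":-0.01,"ax":0,"ay":0,"az":0},
    {"x":0,"y":0,"z":-0.025,"ax":0,"ay":0,"az":0},
    {"x":0,"y":0,"z":-0.035,"ax":0,"ay":0,"az":0},
    {"x":0,"y":0,"z":-0.035,"ax":0,"ay":0,"az":0},
    {"x":0,"y":0,"z":-0.03,"ax":0,"ay":0,"az":0},
    {"x":-0.03,"y":0,"z":0,"ax":0,"ay":0,"az":0},
    {"x":-0.035,"y":0,"z":0,"ax":0,"ay":0,"az":0},
    {"x":-0.035,"y":0,"z":0,"ax":0,"ay":0,"az":0},
  ],
)

```text
t: 20.25
ee_pos: [0.4788, -0.3223, 0.2291]
tool_rot: [0.999, -0.032, 0.0, 0.0]
ft_force: [1.0, -0.7, -0.6]
gripper_width: 0.0681
```

Call:
send_rows(
  targets=[
    {"x":-0.035,"y":0,"z":0,"ax":0,"ay":0,"az":0},
    {"x":-0.035,"y":0,"z":0,"ax":0,"ay":0,"az":0},
    {"x":-0.035,"y":0,"z":0,"ax":0,"ay":0,"az":0},
    {"x":-0.035,"y":0,"z":0,"ax":0,"ay":0,"az":0},
    {"x":0,"y":0,"z":0,"ax":0,"ay":0,"az":0},
    {"x":0,"y":0,"z":0,"ax":0,"ay":0,"az":0},
    {"x":0,"y":0,"z":0,"ax":0,"ay":0,"az":0},
  ],
)

```text
t: 20.83
ee_pos: [0.3406, -0.3138, 0.2292]
tool_rot: [0.999, -0.033, 0.001, 0.001]
ft_force: [-0.1, -1.1, 1.3]
gripper_width: 0.0685
```

```bash
python3 - <<'E'
from h import *
p,d=save('scene','scene11');p,d=save('top','top11');W=cloud('top',d)
cv2.imwrite('pics/crop11.png',cv2.resize(p[140:260,190:530,::-1],None,fx=2.35,fy=2.35,interpolation=cv2.INTER_CUBIC))
c=(.5792,-.3294);R=np.hypot(W[...,0]-c[0],W[...,1]-c[1])
for lo,hi,z in((.115,.14,.126),(.0755,.09,.080)):
    m=(R<.06)&(W[...,2]>lo)&(W[...,2]<(hi if z>.1 else .14))
    m=cv2.medianBlur(m.astype(np.uint8),3)
    cs,_=cv2.findContours(m,cv2.RETR_EXTERNAL,cv2.CHAIN_APPROX_NONE);q=max(cs,key=cv2.contourArea)[:,0]
    e=cv2.fitEllipse(ray('top',q,z)[:,:2].astype(np.float32)*1000);print(z,np.round(e[0],1),np.round(e[1],1))
m=(R<.030)&(W[...,2]>.11); print("boss top z",np.median(W[m][:,2]),m.sum())
fl=W[(R>.028)&(R<.042)&(W[...,2]<.1)&(W[...,2]>.06)]
A=np.c_[fl[:,:2]-c,np.ones(len(fl))];s=np.linalg.lstsq(A,fl[:,2],rcond=None)[0];print("flange top plane slope,z",s.round(4),len(fl))
E
```

```text
0.126 [ 578.1 -328.5] [41.8 43.9]
0.08 [ 578.4 -329.6] [89.3 90. ]
boss top z 0.12417712420961102 168
flange top plane slope,z [ 0.0065 -0.0045  0.0804] 379
```

View pics/crop11.png

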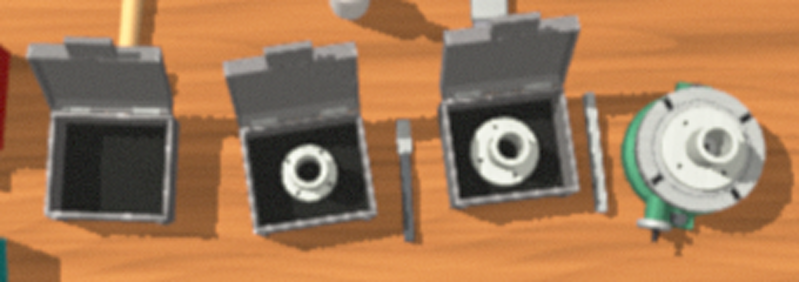

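View pics/scene11.png

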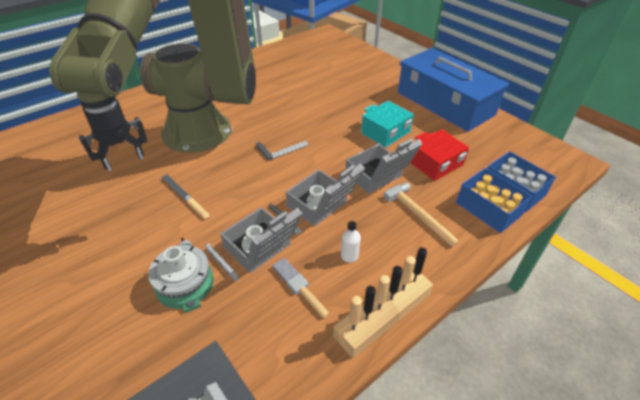

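```bash
python3 -c "
from plant import *
print(job_done())"
```

```text
the job is handed in; nothing more can be done
None
```

The job is handed in. All three lids are laid back open, and the widest hub is seated flange down over the spigot. It took about 21 s of the 72 s. No verdict was reported.

- **Comparison:** with the lids open, the flanges measured about 91 mm (left case, as seen in the top picture), 77 mm (right) and 63 mm (middle). I took the left hub, gripped it by its boss, and lowered it in small steps until it touched the faceplate. Only then did I release it.
- **Seating:** the flange top is at 80.4 mm, where 80 mm is fully home. The tilt fitted from depth is about 0.008 rad. The hub axis measured (578.4, -329.6) mm from the flange, against about (579.2, -329.4) mm for the spigot.
- **Surroundings:** in the last pictures the other two hubs are in their cases and all three lids are open. The chisel, parallel bar, brush and bottle look unmoved, and the gripper is clear.
- **Disagreements:**
  - The boss-top fit gave a slightly different axis, (578.1, -328.5) mm, and its depth read about 2 mm low.
  - Before the placing, the scene camera put the spigot 2–3 mm away from the top view.
  - The 2–3 mm difference exceeds the 2.5 mm axis tolerance. I relied on the top view and the about 1 mm radial clearance between bore and spigot.

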